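# Index the rotary sample stage and clamp it

## Robot

A 6-joint arm with a two-finger parallel gripper is mounted at the origin on the work surface. World frame = base frame: x ahead of the robot, y to its left, z up, the work surface at z = 0. Lengths are in m, angles in rad, forces in N, time in s.
With the tool pointing down it reaches from about 0.3 to 0.875 m from the base axis. Payload 6.4 kg.
Tool frame: the origin (TCP) lies midway between the tips of the shut fingers; the grasp point (between the pads) lies 19 mm behind it; z points along the fingers, y is the line along which they close (so a half turn about z gives the same grasp; the last joint's range is limited). The gripper opens to 85 mm and grips with 20 to 120 N. Pads are 22 mm wide; open, the fingers measure 114 mm over their backs; the gripper's body (76 mm by 85 mm) begins 54 mm behind the grasp point. The pads swing forward as they close: fully open they stand 13 mm farther back than shut.
Start: joints at [1.006, 0.181, 1.607, -0, 1.354, -0.206], TCP at [0.202, 0.538, 0.231] pointing down, gripper open.
Joint ranges: [-2.99, 2.99], [-0.89, 2.07], [0.3, 2.58], [-1.14, 4.28], [0, 2.63], [-3.12, 3.12]. Speed limits (rad/s): [2.57, 2.57, 3.01, 3.14, 3.14, 3.14].

## Interface

Orientations are given as a 3x3 rotation matrix whose columns are the frame's x, y, z axes.
In Python, from workcell import r, cams gives the robot as it stands. The module is installed in compiled form; this text tells all that it offers.
- The arm moves only by the tool jog_arm, never from a script. Its argument "steps" is text: rows parted by semicolons, each of 6 numbers parted by spaces: the shift along the tool's x, y, z in mm, then the turn, a rotation vector about the tool's x, y, z in rad. In form: tx ty tz wx wy wz; .... A call has 1 to 20 rows; each row shifts and turns the commanded pose from where the row before left it, along the tool's axes as they then stand; what a row does not reach is not made up. A row lasts 1/8 s, in which the tool goes at most 62.5 mm and 10.7 degrees, less where a joint would pass 70% of its speed; a pose out of reach is approached as far as the arm can. A call is refused whole if a number of a shift passes 62.5 or a number of a turn 0.188, either way. A call with a gripper value outside its range is refused whole. "hand" is the finger opening in mm, from 0 to 85.4, set as the call begins (left out, the last holds). The fingers move at their own pace and stop on an object; "squeeze" is the grip in N (left out, the last holds). Time passes only in rows, so rows that do not move let the fingers close. It gives the time, the measured TCP pose, the force, the opening and the grip force at its end, in the units of the state.
- r.state(): the state, without advancing time (a new reading comes with each control period).
- cams.read_camera(name): name is "scene" or "top" or "wrist"; returns a dict with "img" (480x640x3 uint8, red, green, blue), "vfov" (degrees; the focal length in pixels is half the picture's height over the tangent of half this angle, whatever the lens; pixels are square), "cx", "cy" (the principal point, pixels), "k1" (the pictures are not rectified: a ray, as slopes to the right and down, at radius r is drawn at 1 + k1 r^2 times it, then the intrinsics apply), "pose" (4x4, takes a point from camera to world coordinates); the wrist camera has in their place "T_tool_cam" (4x4, takes a point from camera to tool coordinates, whose origin is the TCP and whose axes are the flange's). Camera axes: x right, y down, z forward; pixel columns grow to the right and rows downward; lengths in m; the calibration is good to about 2 mm. A picture is of the moment at which its call begins: read the wrist's pose just before it. There is no depth.
- r.finish_job(): hands the job in; it is judged then, once.
The state is a dict: "clock": time; "q": joint angles; "qvel": joint speeds; "joint_efforts": joint torques, N m; "tcp_pos": TCP position; "tcp_rot": TCP orientation; "wrist_force": force on the tool from outside, world axes, zero at the start; "ft_torque": the same for the moment, N m; "opening": finger opening in m; "gripper_force": force on a finger pad.
Only numpy, scipy, OpenCV 4.12 (cv2) and the standard library are available. Lean on these libraries where they do the work, as an engineer would, in place of code of your own. Each camera call takes 0.05 s, during which the arm holds its last target. There are 200 camera calls.

## Task

With a fingertip, push the wheel of the rotary stage round by one of its arms until the long arm points at the tall post, and leave it there; then push the clamp lever round until it is up against its stop, so that the stage is locked. Only push, gently: do not grip the wheel or the lever, leave the sample puck riding at the middle of the wheel, and leave everything else on the bench alone.

Things in the scene. Friction and masses are not known exactly. Their poses are not given: they have to be found in the camera images.
- stage: The fixed rotary stage: a dark square steel plate 300 x 300 mm, 20 mm thick, on the bench, with a round black dial with white ticks. Origin: underside of the plate, at its centre, on the wheel's axis; z up. The clamp's lug sticks out 40 mm from its -y side; the clamp's dark stop block, top 46 mm above the bench, is at x = -47 to -33 mm, y = -164 to -139 mm.
- wheel (a joint): Angle of the wheel, rad, about its vertical axis, positive counter-clockwise seen from above; 0 when the long arm points along the stage's +x. It turns either way, more than a full turn, with light friction (about 0.07 N m), and stays where it is left.
- wheel_centre (a point): On the wheel's axis at the top of its disc, 57 mm above the bench. The wheel is plain aluminium: a disc 100 mm across, 45 to 57 mm above the bench, with three bar arms 12 mm wide, 45 to 63 mm above the bench (25 mm free below, to the plate). One long arm (see pointer_tip); two short ones, 120 degrees either side of it, end 80 mm from the axis.
- pointer_tip (a point): Middle of the end face of the long arm, the pointer, which has a thin dark line along its top: 110 mm from the wheel's axis, 54 mm above the bench.
- index_mark (a point): Where the pointer tip has to be: the point 110 mm from the wheel's axis, straight in front of the tall post.
- tall_post_top (a point): Top centre of the tall post: a fixed round steel pin 14 mm in diameter, standing 60 mm above the plate (top 80 mm above the bench), its axis 130 mm from the wheel's axis, on a small steel foot 22 x 18 x 8 mm. The wheel's arms pass in front of it without touching (13 mm gap).
- short_post_top (a point): Top centre of the short post: the same pin but only 22 mm above the plate (42 mm above the bench), lower than the arms, 130 mm from the wheel's axis. It is not the one to point at.
- clamp (a joint): Angle of the clamp lever, rad: 0 pointing straight out along the stage's -y, growing clockwise seen from above as it swings towards the stage's -x; 1.4 = against its stop, clamped (there the sprung bar bends on by 0.1 rad at 17 N and comes back). Starts open, 0 to 0.3. Friction about 0.06 N m; it stays where it is left. The clamp does not stiffen the wheel: keep off the wheel afterwards.
- clamp_pivot (a point): Top of the clamp lever on its vertical pivot, 47 mm above the bench; 165 mm from the wheel's axis, along the stage's -y.
- clamp_tip (a point): Top of the free end of the clamp lever, 95 mm from its pivot, 47 mm above the bench. The lever is an aluminium bar 14 mm wide, from 31 to 47 mm above the bench, outside the base plate, with free bench below its outer part.
- puck: Loose sample puck standing near the middle of the wheel: steel disc 44 mm across and 14 mm high, with a black stub 24 mm across and 10 mm high on top (24 mm in all). Origin: centre of its underside, which is 57 mm above the bench. It turns along with the wheel.
- vial: Loose small glass jar, 22 mm across and 40 mm high, on the plate's corner at the stage's +x, +y. Origin: centre of underside.
- gel_box: Loose small sample box 32 x 32 x 16 mm on the plate's corner at the stage's -x, +y. Origin: centre of underside.
- joystick: Loose white joystick box 100 x 150 x 32 mm, its stick reaching 86 mm above the bench. Origin: centre of underside.
- mouse: Loose black computer mouse 110 x 60 x 32 mm. Origin: centre of underside.
- wash_bottle: Loose white bottle, 68 mm across, 130 mm high. Origin: centre of underside.
- wafer_tray: Loose white open tray 120 x 90 x 22 mm. Origin: centre of underside.
- driver: Loose screwdriver 160 mm long, lying on the bench. Origin: under its middle.

How it is judged:
By the outcome, as a careful person would: the job done as asked, in the order asked, and still so for the second after the job is handed in, with the robot touching nothing.
It also fails if it takes over 64 s, if anything falls off the work surface, if the arm or the gripper's body presses on something with over 40 N, if the wrist force passes 120 N, or if a joint passes its speed limit or range.

## Working session

There is one attempt and no reset: what is moved stays moved. The work goes in short steps, Python scripts to look and compute and a tool call to move; the robot and the scene stay as the last step left them, time stands still between calls to the robot, and variables do not carry over. Pictures are saved under pics/ and viewed, at most 10 in all, crops included, and the job is handed in when it is done.

Besides the shell and the picture viewer there is one more tool, called after "Request:" as name(argument=value, ...) on one line, values as JSON. jog_arm: Moves the arm, as the interface text tells. Its arguments: {"type":"object","properties":{"steps":{"type":"string"},"hand":{"type":"number"},"squeeze":{"type":"number"}},"required":["steps"]}

```bash
mkdir -p pics
python3 - <<'E'
from workcell import r,cams
import cv2,numpy as np
for n in("top","scene"):
    d=cams.read_camera(n); cv2.imwrite(f"pics/{n}0.png",d["img"][:,:,::-1])
    print(n,{k:(np.round(v,4).tolist() if k!="img" else 0) for k,v in d.items()})
s=r.state(); print(s["clock"],s["tcp_pos"],s["tcp_rot"])
E
```

```text
top {'img': 0, 'vfov': 57.8033, 'cx': 319.5865, 'cy': 241.1565, 'k1': -0.0762, 'pose': [[-0.0731, -0.9754, 0.2079, 0.2903], [-0.9973, 0.0724, -0.0108, -0.0118], [-0.0045, -0.2081, -0.9781, 1.1339], [0.0, 0.0, 0.0, 1.0]]}
scene {'img': 0, 'vfov': 56.1317, 'cx': 313.146, 'cy': 240.1074, 'k1': -0.0881, 'pose': [[-0.7616, 0.446, -0.4701, 1.1498], [0.6478, 0.5042, -0.5711, 0.7535], [-0.0177, -0.7395, -0.6729, 0.9696], [0.0, 0.0, 0.0, 1.0]]}
0.1 [0.20163004 0.53796701 0.23048488] [[-9.36311210e-01  3.51170381e-01 -8.25732187e-04]
 [ 3.51171211e-01  9.36310351e-01 -1.30639904e-03]
 [ 3.14372946e-04 -1.51316944e-03 -9.99998806e-01]]
```

View pics/top0.png

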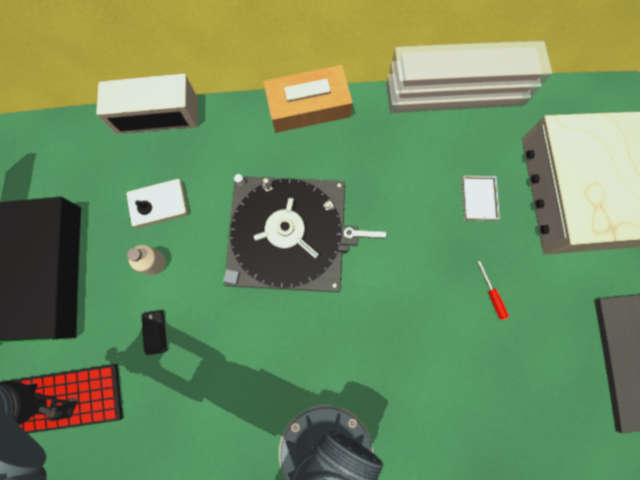

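View pics/scene0.png

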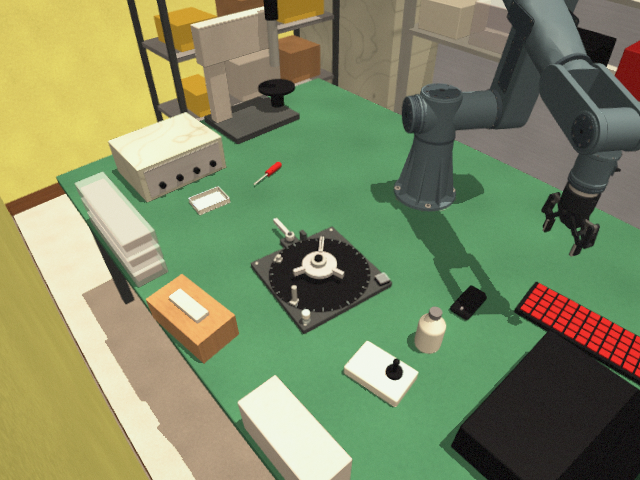

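The top view shows the stage centred near (286,228), with the long arm pointing at (316,256). The tall post is near (267,184), the short post near (328,205), and the lever runs from (349,233) to (385,235). Next I'll measure these on a magnified crop.

```bash
cat > h.py <<'E'
import cv2,numpy as np
def K(d):
    f=240/np.tan(np.radians(d["vfov"]/2)); return np.array([[f,0,d["cx"]],[0,f,d["cy"]],[0,0,1.]]),np.array([d["k1"],0,0,0.])
def ray(d,px,P):
    k,D=K(d); n=cv2.undistortPoints(np.float64(px).reshape(-1,1,2),k,D)[:,0]
    return P[:3,3],np.c_[n,np.ones(len(n))]@P[:3,:3].T
def onz(d,px,z,P=None):
    P=d["pose"] if P is None else P
    o,v=ray(d,px,P); return o+v*((np.asarray(z)-o[2])/v[:,2])[:,None]
def proj(d,X,P=None):
    P=d["pose"] if P is None else P
    k,D=K(d); T=np.linalg.inv(P); return cv2.projectPoints(np.float64(X).reshape(-1,1,3),cv2.Rodrigues(T[:3,:3])[0],T[:3,3],k,D)[0][:,0]
E
python3 - <<'E'
from workcell import r,cams
from h import *
d=cams.read_camera("top"); im=d["img"]
c=cv2.resize(im[160:310,205:405],None,fx=4,fy=4,interpolation=cv2.INTER_CUBIC)
cv2.imwrite("pics/crop1.png",c[:,:,::-1])
E
```

```text
(no output)
```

View pics/crop1.png

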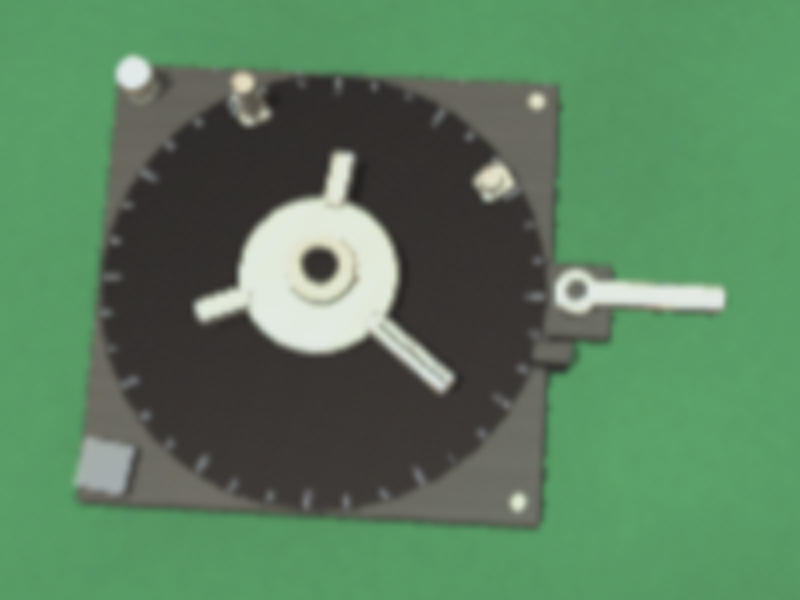

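The crop shows these points: tall post top (243,82), short post top (490,178), pointer end (446,382), disc centre (319,274), pivot (577,291), lever end (724,298). The plate corners are (558,86), (540,527) and (78,500).

Run:
```python
from workcell import r,cams
from h import *
d=cams.read_camera("top")
pts=dict(TR=(558,86,.02),BR=(540,527,.02),BL=(78,500,.02),disc=(319,274,.057),tip=(446,382,.063),tall=(243,82,.08),short=(490,178,.042),piv=(577,291,.047),ctip=(724,298,.047),sh1=(343,153,.063),sh2=(199,314,.063),vial=(134,72,.06))
W={}
for k,(u,v,z) in pts.items():
    W[k]=onz(d,[((u+.5)/4-.5+205,(v+.5)/4-.5+160)],z)[0]; print(k,W[k].round(4))
c=(W["TR"]+W["BL"])/2;print("plate centre",c.round(4))
for a,b in(("TR","BR"),("BR","BL")):print(np.linalg.norm(W[a]-W[b]))
c=W["disc"]
for k in W:
    e=W[k]-c;print(k,"r",np.hypot(*e[:2]).round(4),"ang",np.degrees(np.arctan2(e[1],e[0])).round(1))
e=W["ctip"]-W["piv"];print("lever",np.hypot(*e[:2]),np.degrees(np.arctan2(e[1],e[0])))
```

```text
TR [ 0.6876 -0.1024  0.02  ]
BR [ 0.3922 -0.0656  0.02  ]
BL [0.431  0.2298 0.02  ]
disc [0.5598 0.0634 0.057 ]
tip [ 0.4829 -0.0124  0.063 ]
tall [0.6841 0.1035 0.08  ]
short [ 0.6197 -0.0508  0.042 ]
piv [ 0.5387 -0.1005  0.047 ]
ctip [ 0.5272 -0.1942  0.047 ]
sh1 [0.6372 0.0431 0.063 ]
sh2 [0.5379 0.1402 0.063 ]
vial [0.7041 0.1768 0.06  ]
plate centre [0.5593 0.0637 0.02  ]
0.2976462380359583
0.2979558638495024
TR r 0.2093 ang -52.4
BR r 0.2115 ang -142.4
BL r 0.2104 ang 127.7
disc r 0.0 ang 0.0
tip r 0.1079 ang -135.4
tall r 0.1307 ang 17.8
short r 0.129 ang -62.3
piv r 0.1652 ang -97.3
ctip r 0.2597 ang -97.2
sh1 r 0.0801 ang -14.7
sh2 r 0.0798 ang 105.8
vial r 0.1836 ang 38.1
lever 0.09449065893776291 -97.03096462047596
```

Sizes and radii agree with the given figures. The wheel axis is at (0.5596, 0.0635), the pointer is at −135.4° and the tall post at 17.8°, so the wheel needs about 153° CCW. The lever is at about −97°, open. I'll shut the fingers and move above the clockwise side of the long arm.

Request:
jog_arm(steps="-36 -31.4 0 0 0 0;-36 -31.4 0 0 0 0;-36 -31.4 0 0 0 0;-36 -31.4 0 0 0 0;-36 -31.4 0 0 0 0;-36 -31.4 0 0 0 0;-36 -31.4 0 0 0 0;-36 -31.4 0 0 0 0;-36 -31.4 0 0 0 0;-36 -31.4 0 0 0 0;-36 -31.4 0 0 0 0;-36 -31.4 0 0 0 0;0 0 0 0 0 0;0 0 0 0 0 0", hand=0, squeeze=20)

```text
clock: 1.95
tcp_pos: [0.4736, 0.0342, 0.2309]
tcp_rot: [[-0.936, 0.352, -0.001], [0.352, 0.936, 0.001], [0.001, 0.0, -1.0]]
wrist_force: [-0.4, 0.4, -0.4]
opening: -0.0001
gripper_force: 0.0
```

Request:
jog_arm(steps="0 0 0 0 0 0.18;0 0 0 0 0 0.18;0 0 0 0 0 0.18;0 0 0 0 0 0.18;0 0 0 0 0 0.18;0 0 0 0 0 0.18;0 0 0 0 0 0.18;0 0 0 0 0 0.18;0 0 0 0 0 0.18;0 0 0 0 0 0.18;0 0 0 0 0 0.18;0 0 0 0 0 0.18;0 0 0 0 0 0.18;0 0 0 0 0 0.09;0 0 0 0 0 0;0 0 0 0 0 0")

```text
clock: 3.95
tcp_pos: [0.4737, 0.0347, 0.2313]
tcp_rot: [[0.937, 0.348, -0.0], [0.348, -0.937, 0.0], [0.0, -0.0, -1.0]]
wrist_force: [0.0, 0.0, -0.7]
opening: -0.0001
gripper_force: 0.0
```

Run:
```python
from workcell import r,cams
from h import *
s=r.state(); d=cams.read_camera("wrist"); cv2.imwrite("pics/w1.png",d["img"][:,:,::-1])
T=np.eye(4);T[:3,:3]=s["tcp_rot"];T[:3,3]=s["tcp_pos"]
print(s["clock"],s["tcp_pos"],np.degrees(np.arctan2(T[1,0],T[0,0])),s["q"],s["opening"])
print(d["T_tool_cam"].round(3).tolist(),d["vfov"])
P=T@d["T_tool_cam"]
print(proj(d,[[.5596,.0635,.057],[.4829,-.0124,.063]],P))
```

```text
3.95 [0.47374671 0.03472073 0.23130868] 20.38967505822356 [-1.77526249e-01 -4.82540740e-02  1.84975325e+00  1.17441430e-04
  1.34013081e+00  1.03737626e+00] -5.2874628909248724e-05
[[0.0, -0.958, -0.285, 0.073], [1.0, -0.001, 0.002, 0.001], [-0.002, -0.285, 0.958, -0.143], [0.0, 0.0, 0.0, 1.0]] 59.55846821265362
[[326.33181053  93.13322966]
 [384.09206599 227.10243593]]
```

View pics/w1.png

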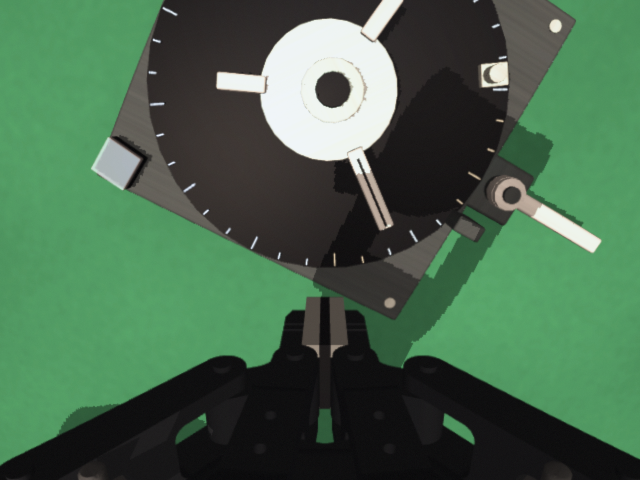

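The wrist view agrees with the top-camera measurements: predicted (326,93) against the seen disc centre of about (329,89), and the tip at (387,228). Next I'll descend beside the long arm.

Request:
jog_arm(steps="0 3 23 0 0 0;0 0 23 0 0 0;0 0 23 0 0 0;0 0 23 0 0 0;0 0 23 0 0 0;0 0 23 0 0 0;0 0 23 0 0 0;0 0 23 0 0 0;0 0 0 0 0 0;0 0 0 0 0 0")

```text
clock: 5.25
tcp_pos: [0.4756, 0.0311, 0.048]
tcp_rot: [[0.938, 0.346, 0.001], [0.346, -0.938, -0.0], [0.001, 0.0, -1.0]]
wrist_force: [-0.1, 0.1, -0.2]
opening: 0.0002
gripper_force: 0.0
```

Request:
jog_arm(steps="0.1 3.6 0 0 0 -0.04;0.1 3.6 0 0 0 -0.04;0.1 3.6 0 0 0 -0.04;0.1 3.6 0 0 0 -0.04;0.1 3.6 0 0 0 -0.04;0.1 3.6 0 0 0 -0.04;0.1 3.6 0 0 0 -0.04;0.1 3.6 0 0 0 -0.04;0.1 3.6 0 0 0 -0.04;0.1 3.6 0 0 0 -0.04")

```text
clock: 6.5
tcp_pos: [0.4951, 0.0007, 0.0487]
tcp_rot: [[0.729, 0.685, 0.002], [0.685, -0.729, -0.0], [0.001, 0.002, -1.0]]
wrist_force: [-0.1, 0.8, 0.3]
opening: -0.0001
gripper_force: 0.4
```

```bash
cat > st.py <<'E'
from workcell import r,cams
from h import *
s=r.state(); R=s["tcp_rot"];e=s["tcp_pos"]-[.5596,.0635,0]
print(s["clock"],s["tcp_pos"].round(4),"yaw",np.degrees(np.arctan2(R[1,0],R[0,0])).round(2),"r",np.hypot(*e[:2]).round(4),"ang",np.degrees(np.arctan2(e[1],e[0])).round(2),"F",s["wrist_force"].round(1),"q",s["q"].round(2))
E
python3 st.py
python3 - <<'E'
from workcell import r,cams
from h import *
d=cams.read_camera("top")
cv2.imwrite("pics/t2.png",cv2.resize(d["img"][160:310,205:405],None,fx=4,fy=4,interpolation=2)[:,:,::-1])
E
```

```text
6.5 [0.4951 0.0007 0.0487] yaw 43.23 r 0.09 ang -135.78 F [-0.1  0.8  0.3] q [-0.24  0.26  1.93  0.    0.95  0.58]
```

View pics/t2.png

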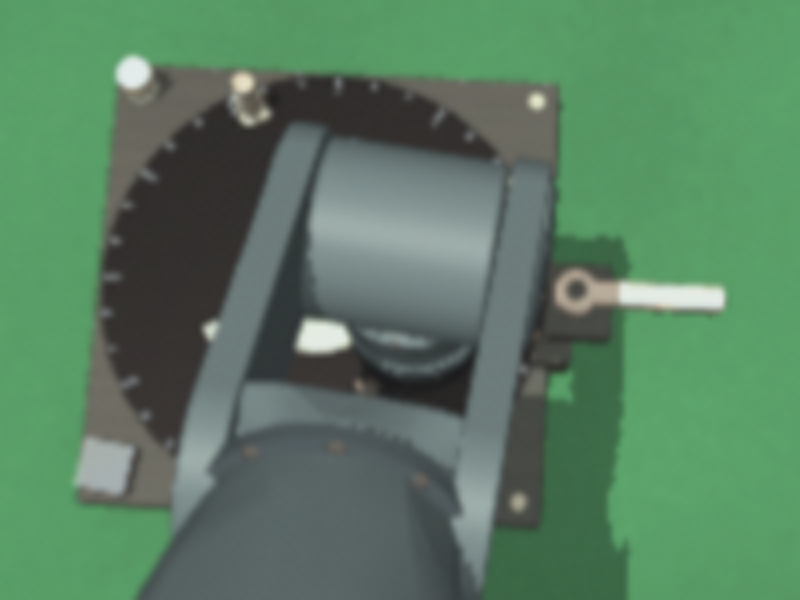

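The arm hides the wheel in the top view. The 0.8 N force matches the friction torque over 90 mm, so the finger is in contact and pushing. I'll continue along the arc.

Request:
jog_arm(steps="0.3 7.2 0 0 0 -0.08;0.3 7.2 0 0 0 -0.08;0.3 7.2 0 0 0 -0.08;0.3 7.2 0 0 0 -0.08;0.3 7.2 0 0 0 -0.08;0.3 7.2 0 0 0 -0.08;0.3 7.2 0 0 0 -0.08;0.3 7.2 0 0 0 -0.08;0.3 7.2 0 0 0 -0.08;0.3 7.2 0 0 0 -0.08;0.3 7.2 0 0 0 -0.08;0.3 7.2 0 0 0 -0.08;0.3 7.2 0 0 0 -0.08;0.3 7.2 0 0 0 -0.08")

```text
clock: 8.3
tcp_pos: [0.5875, -0.0237, 0.0485]
tcp_rot: [[-0.3, 0.954, 0.001], [0.954, 0.3, -0.001], [-0.001, 0.001, -1.0]]
wrist_force: [-0.1, -1.1, 0.1]
opening: -0.0003
gripper_force: 0.5
```

```bash
python3 st.py
```

```text
8.3 [ 0.5875 -0.0237  0.0485] yaw 107.43 r 0.0916 ang -72.29 F [-0.1 -1.1  0.1] q [-0.24  0.43  1.69 -0.    1.01 -0.55]
```

Request:
jog_arm(steps="0.4 7.2 0 0 0 -0.08;0.4 7.2 0 0 0 -0.08;0.4 7.2 0 0 0 -0.08;0.4 7.2 0 0 0 -0.08;0.4 7.2 0 0 0 -0.08;0.4 7.2 0 0 0 -0.08;0.4 7.2 0 0 0 -0.08;0.4 7.2 0 0 0 -0.08;0.4 7.2 0 0 0 -0.08;0.4 7.2 0 0 0 -0.08;0.4 7.2 0 0 0 -0.08;0.2 5.4 0 0 0 -0.06;0.2 3.6 0 0 0 -0.04;0 0 0 0 0 0")

```text
clock: 10.05
tcp_pos: [0.6457, 0.038, 0.048]
tcp_rot: [[-0.959, 0.285, 0.001], [0.285, 0.959, -0.0], [-0.001, 0.0, -1.0]]
wrist_force: [-0.8, -1.1, 0.3]
opening: -0.0001
gripper_force: 0.0
```

```bash
python3 st.py
python3 - <<'E'
from workcell import r,cams
from h import *
s=r.state(); d=cams.read_camera("wrist"); cv2.imwrite("pics/w3.png",d["img"][:,:,::-1])
T=np.eye(4);T[:3,:3]=s["tcp_rot"];T[:3,3]=s["tcp_pos"]
np.save("P.npy",T@d["T_tool_cam"])
E
```

```text
10.05 [0.6457 0.038  0.048 ] yaw 163.45 r 0.0898 ang -16.48 F [-0.8 -1.1  0.3] q [-0.12  0.54  1.53  0.    1.07 -1.41]
```

View pics/w3.png

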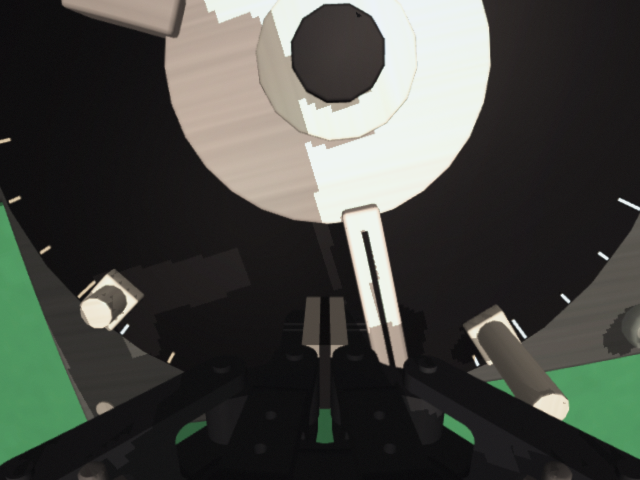

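The wrist view shows the pointer line from (366,232) to (393,362), with the finger to its left. The tall post top is at (550,405) and the short post top at (99,308). The puck is still at the middle.

```bash
cat > m.py <<'E'
from h import *
import sys
def an(d,P,line,tall,short,edge):
    E=onz(d,edge,[.057]*len(edge),P)
    A=np.c_[2*E[:,:2],np.ones(len(E))]; x=np.linalg.lstsq(A,(E[:,:2]**2).sum(1),rcond=None)[0]
    c=x[:2]; print("disc c",c.round(4),"R",np.sqrt(x[2]+c@c).round(4))
    L=onz(d,line,[.063]*len(line),P); v=L[-1]-L[0]
    print("line dir",np.degrees(np.arctan2(v[1],v[0])).round(2),"perp miss of centre mm",(1000*np.cross(np.r_[c,.063]-L[0],v)[2]/np.hypot(*v[:2])).round(1))
    for n,p,z in(("tall",tall,.08),("short",short,.042)):
        X=onz(d,[p],[z],P)[0]
        for cc in (c,np.array([.5596,.0635])):
            e=X[:2]-cc; print(n,X.round(4),"r",np.hypot(*e).round(4),"ang",np.degrees(np.arctan2(e[1],e[0])).round(2))
E
python3 - <<'E'
from workcell import cams
from m import *
d=cams.read_camera("wrist");P=np.load("P.npy")
an(d,P,[(366,232),(393,362)],(550,405),(99,308),[(165,65),(185,143),(230,190),(328,222),(440,175),(475,120),(490,55)])
E
```

```text
disc c [0.5612 0.0627] R 0.0495
line dir -3.5 perp miss of centre mm 0.8
tall [0.6828 0.1033 0.08  ] r 0.1282 ang 18.48
tall [0.6828 0.1033 0.08  ] r 0.1295 ang 17.91
short [ 0.6198 -0.0498  0.042 ] r 0.1269 ang -62.45
short [ 0.6198 -0.0498  0.042 ] r 0.1283 ang -62.0
```

Request:
jog_arm(steps="0.2 4.5 0 0 0 -0.05;0.2 4.5 0 0 0 -0.05;0.2 4.5 0 0 0 -0.05;0.2 4.5 0 0 0 -0.05;0.1 3.6 0 0 0 -0.04;0.1 3.6 0 0 0 -0.04;0.1 3.6 0 0 0 -0.04;0 1.8 0 0 0 -0.02;0 0 0 0 0 0;0 0 0 0 0 0")

```text
clock: 11.4
tcp_pos: [0.6482, 0.0683, 0.0471]
tcp_rot: [[-0.999, -0.051, -0.001], [-0.051, 0.999, 0.0], [0.001, 0.0, -1.0]]
wrist_force: [0.3, 0.4, 0.2]
opening: 0.0
gripper_force: 0.0
```

```bash
python3 st.py
python3 - <<'E'
from workcell import r,cams
from h import *
s=r.state(); d=cams.read_camera("wrist"); cv2.imwrite("pics/w4.png",d["img"][:,:,::-1])
T=np.eye(4);T[:3,:3]=s["tcp_rot"];T[:3,3]=s["tcp_pos"]
np.save("P.npy",T@d["T_tool_cam"])
E
```

```text
11.4 [0.6482 0.0683 0.0471] yaw -177.08 r 0.0887 ang 3.08 F [0.3 0.4 0.2] q [-0.08  0.55  1.52  0.    1.07 -1.7 ]
```

View pics/w4.png

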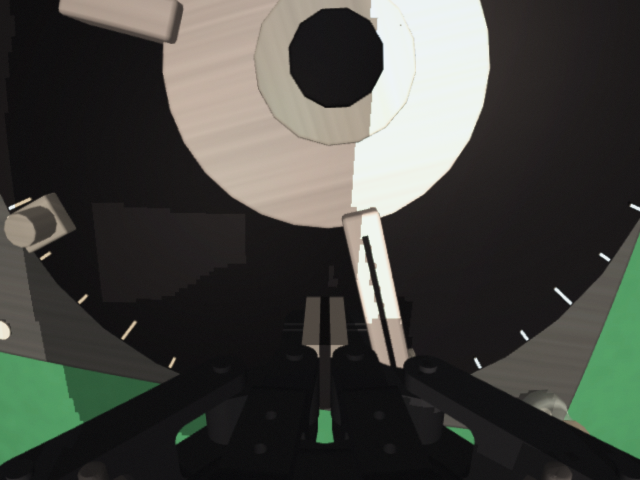

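The pointer line now runs from (366,237) to (394,365), and the short post top is at (28,225). The tall post is hidden behind the fingers.

Run:
```python
from workcell import cams
from m import *
d=cams.read_camera("wrist");P=np.load("P.npy")
an(d,P,[(366,237),(394,365)],(550,405),(28,225),[(163,65),(185,150),(230,195),(328,227),(440,180),(475,125),(489,60)])
```

```text
disc c [0.5615 0.0629] R 0.0495
line dir 16.51 perp miss of centre mm 0.6
tall [0.6604 0.1412 0.08  ] r 0.1262 ang 38.39
tall [0.6604 0.1412 0.08  ] r 0.1273 ang 37.65
short [ 0.6192 -0.0482  0.042 ] r 0.1252 ang -62.55
short [ 0.6192 -0.0482  0.042 ] r 0.1267 ang -61.92
```

Pointer is at 16.5° and the target is about 18.1°. I'll nudge it, back off, lift and check from a clear view.

Request:
jog_arm(steps="0 0.8 0 0 0 -0.009;0 0.8 0 0 0 -0.009;0 0.8 0 0 0 -0.008;0 0 0 0 0 0;0 0 0 0 0 0;0 -4 0 0 0 0;0 -8 0 0 0 0;0 -8 0 0 0 0;0 0 -20 0 0 0;0 0 -30 0 0 0;0 0 -40 0 0 0;0 0 -40 0 0 0;0 0 -40 0 0 0;0 0 -30 0 0 0")

```text
clock: 13.25
tcp_pos: [0.6506, 0.0507, 0.2515]
tcp_rot: [[-0.997, -0.077, 0.004], [-0.077, 0.997, -0.0], [-0.004, -0.001, -1.0]]
wrist_force: [0.2, -0.4, -0.4]
opening: 0.0003
gripper_force: 0.0
```

```bash
python3 st.py
```

```text
13.25 [0.6506 0.0507 0.2515] yaw -175.57 r 0.0919 ang -8.01 F [ 0.2 -0.4 -0.4] q [-0.1   0.33  1.38  0.    1.43 -1.75]
```

Request:
jog_arm(steps="-30 0 0 0 0 0;-30 0 0 0 0 0;0 0 0 0 0 0;0 0 0 0 0 0")

```text
clock: 13.75
tcp_pos: [0.7093, 0.0553, 0.2479]
tcp_rot: [[-0.997, -0.077, -0.0], [-0.077, 0.997, 0.0], [0.0, 0.0, -1.0]]
wrist_force: [-0.1, 0.2, 0.0]
opening: 0.0001
gripper_force: 0.0
```

Run:
```python
from workcell import r,cams
from h import *
s=r.state(); d=cams.read_camera("wrist"); cv2.imwrite("pics/w5.png",d["img"][:,:,::-1])
T=np.eye(4);T[:3,:3]=s["tcp_rot"];T[:3,3]=s["tcp_pos"]
np.save("P.npy",T@d["T_tool_cam"])
```

```text
(no output)
```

View pics/w5.png

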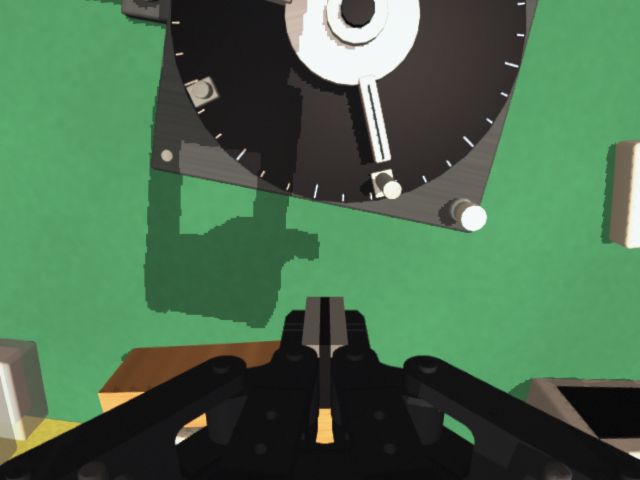

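The view is clear: the pointer line runs from (368,85) to (381,158), with the tall post top at (392,189), its foot at (382,183) and the short post top at (204,90). I'll measure precisely with a mask.

Run:
```python
from workcell import cams
from m import *
im=cv2.imread("pics/w5.png"); g=cv2.cvtColor(im,cv2.COLOR_BGR2GRAY)
d=cams.read_camera("wrist");P=np.load("P.npy")
# arm mid points per row: outer edges of bright bar
L=[]
for v in range(92,152,4):
    row=g[v,350:400].astype(float); t=np.where(row>130)[0]; L.append((350+(t[0]+t[-1])/2,v))
    if v in(92,148):print(v,t[0]+350,t[-1]+350)
W=onz(d,L,[.063]*len(L),P); vx,vy,x0,y0=cv2.fitLine(np.float32(W[:,:2]),2,0,.01,.01).ravel()
print("arm dir",np.degrees(np.arctan2(vy,vx)), "or",np.degrees(np.arctan2(-vy,-vx)))
n=np.array([-vy,vx])*np.sign(vx)
m=(g>165).astype(np.uint8); m2=np.zeros_like(m); m2[176:202,381:405]=m[176:202,381:405]
c=cv2.connectedComponentsWithStats(m2)
for st,ce in zip(c[2][1:],c[3][1:]): print(st,ce)
E=[]
for v in range(4,80,4):
    row=g[v,270:430]; t=np.where(row>140)[0]; E+= [(270+t[0],v),(270+t[-1],v)]
E=np.array(E); X=onz(d,E,[.057]*len(E),P)[:,:2]
A=np.c_[2*X,np.ones(len(X))]; ok=np.ones(len(X),bool)
for _ in range(6):
    s=np.linalg.lstsq(A[ok],(X[ok]**2).sum(1),rcond=None)[0]; c0=s[:2];R=np.sqrt(s[2]+c0@c0); ok=abs(np.hypot(*(X-c0).T)-R)<.0015
print("disc",c0,R,ok.sum())
for p in [(392,189),(391.5,188.5)]:
    T=onz(d,[p],[.08],P)[0,:2]
    for cc in(c0,np.array([.5596,.0635])):
        e=T-cc; print("tall",T,np.hypot(*e),np.degrees(np.arctan2(e[1],e[0])))
    print("line offset at post mm",1000*(T-[x0,y0])@n,"at centre",1000*(c0-[x0,y0])@n)
tip=onz(d,[(383,161)],[.063],P)[0,:2];print("tip r",np.hypot(*(tip-c0)),np.degrees(np.arctan2(*(tip-c0)[::-1])))
```

```text
92 361 377
148 373 388
arm dir 17.790615 or -162.20938
[391 176   2   1   2] [391.5 176. ]
[381 180  20  19 267] [391.42322097 189.73782772]
disc [0.56189647 0.06279397] 0.04905797669753458 38
tall [0.68451954 0.10258619] 0.12891795320088753 17.978683464300445
tall [0.68451954 0.10258619] 0.13089164204473575 17.3744279366745
line offset at post mm 0.4147887789804762 at centre -0.008372102035802543
tall [0.68417557 0.10216699] 0.1284617173534825 17.848198668809406
tall [0.68417557 0.10216699] 0.13043852271278894 17.24381277885083
line offset at post mm 0.12073462861265219 at centre -0.008372102035802543
tip r 0.10916972491095939 17.68148357259209
```

The pointer is within about 0.2° of the post, so the wheel is done. Next is the clamp: I'll move above the lever's far side, turn the tool so its x axis points at the pivot, and descend.

Request:
jog_arm(steps="20 -26.7 0 0 0 0;20 -26.7 0 0 0 0;20 -26.7 0 0 0 0;20 -26.7 0 0 0 0;20 -26.7 0 0 0 0;20 -26.7 0 0 0 0;20 -26.7 0 0 0 0;20 -26.7 0 0 0 0;0 0 0 0 0 0.18;0 0 0 0 0 0.18;0 0 0 0 0 0.18;0 0 0 0 0 0.18;0 0 0 0 0 0.18;0 0 0 0 0 0.18;0 0 0 0 0 0.18;0 0 0 0 0 0;0 0 0 0 0 0")

```text
clock: 15.98
tcp_pos: [0.5665, -0.1699, 0.2476]
tcp_rot: [[-0.382, 0.924, 0.0], [0.924, 0.382, -0.0], [-0.0, 0.0, -1.0]]
wrist_force: [0.2, 0.2, 0.7]
opening: -0.0
gripper_force: 0.0
```

```bash
sed 's/.5596,.0635,0/.5387,-.1005,0/' st.py > st2.py; python3 st2.py
python3 - <<'E'
from workcell import r,cams
from h import *
s=r.state(); d=cams.read_camera("wrist"); cv2.imwrite("pics/w6.png",d["img"][:,:,::-1])
T=np.eye(4);T[:3,:3]=s["tcp_rot"];T[:3,3]=s["tcp_pos"]
P=T@d["T_tool_cam"]; np.save("P.npy",P); print(proj(d,[[.5387,-.1005,.047],[.5272,-.1942,.047]],P))
E
```

```text
15.975 [ 0.5665 -0.1699  0.2476] yaw 112.43 r 0.0748 ang -68.19 F [0.2 0.2 0.7] q [-0.49  0.2   1.55 -0.    1.39 -0.88]
[[325.37017781 113.32870107]
 [270.10567739 214.89281438]]
```

View pics/w6.png

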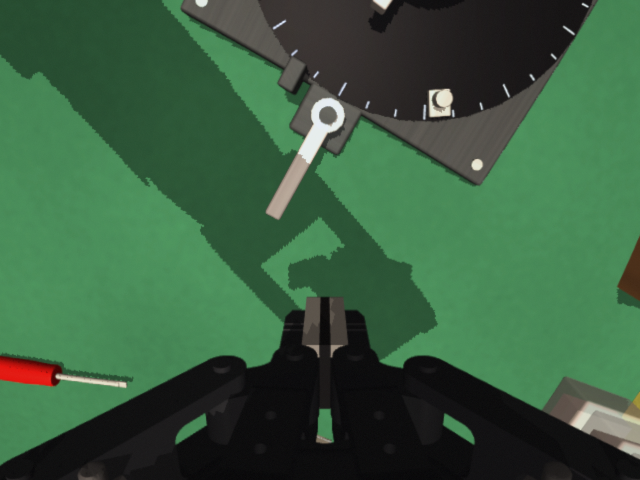

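The wrist view confirms the lever: pivot at (328,116) and end at (273,216), within 3 px of prediction. The finger sits clear on its far side, so I'll descend and push clockwise.

Request:
jog_arm(steps="0 0 23.5 0 0 0;0 0 23.5 0 0 0;0 0 23.5 0 0 0;0 0 23.5 0 0 0;0 0 23.5 0 0 0;0 0 23.5 0 0 0;0 0 23.5 0 0 0;0 0 23.5 0 0 0;0 0 23.5 0 0 0;0 0 0 0 0 0;0 0 0 0 0 0")

```text
clock: 17.4
tcp_pos: [0.5673, -0.1703, 0.0366]
tcp_rot: [[-0.379, 0.925, 0.001], [0.925, 0.379, -0.0], [-0.001, 0.001, -1.0]]
wrist_force: [0.7, 0.0, 0.6]
opening: -0.0001
gripper_force: 0.0
```

Request:
jog_arm(steps="0.1 -4.5 0 0 0 0.06;0.1 -4.5 0 0 0 0.06;0.1 -4.5 0 0 0 0.06;0.1 -4.5 0 0 0 0.06;0.1 -4.5 0 0 0 0.06;0.1 -4.5 0 0 0 0.06;0.1 -4.5 0 0 0 0.06;0.1 -4.5 0 0 0 0.06;0.1 -4.5 0 0 0 0.06;0.1 -4.5 0 0 0 0.06")

```text
clock: 18.65
tcp_pos: [0.524, -0.1751, 0.0377]
tcp_rot: [[0.212, 0.977, 0.003], [0.977, -0.212, -0.002], [-0.001, 0.004, -1.0]]
wrist_force: [1.0, -0.2, 0.2]
opening: -0.0
gripper_force: 0.4
```

```bash
python3 st2.py
```

```text
18.65 [ 0.524  -0.1751  0.0377] yaw 77.77 r 0.076 ang -101.16 F [ 1.  -0.2  0.2] q [-0.54  0.38  1.79  0.    0.96 -0.32]
```

Request:
jog_arm(steps="0.2 -4.5 0 0 0 0.06;0.2 -4.5 0 0 0 0.06;0.2 -4.5 0 0 0 0.06;0.2 -4.5 0 0 0 0.06;0.2 -4.5 0 0 0 0.06;0.2 -4.5 0 0 0 0.06;0.2 -4.5 0 0 0 0.06;0.2 -4.5 0 0 0 0.06;0.2 -4.5 0 0 0 0.06;0.2 -4.5 0 0 0 0.06;0.2 -4.5 0 0 0 0.06;0.2 -4.5 0 0 0 0.06;0.2 -4.5 0 0 0 0.06;0.1 -2.2 0 0 0 0.03")

```text
clock: 20.4
tcp_pos: [0.4759, -0.1401, 0.0373]
tcp_rot: [[0.853, 0.521, 0.002], [0.521, -0.853, -0.002], [0.001, 0.003, -1.0]]
wrist_force: [0.1, -1.5, 1.1]
opening: -0.0001
gripper_force: 0.7
```

```bash
python3 st2.py
```

```text
20.4 [ 0.4759 -0.1401  0.0373] yaw 31.42 r 0.0743 ang -147.78 F [ 0.1 -1.5  1.1] q [-0.53  0.28  1.94 -0.    0.92  0.5 ]
```

Request:
jog_arm(steps="0 -1.9 0 0 0 0.025;0 -1.9 0 0 0 0.025;0 -1.9 0 0 0 0.025;0 -1.9 0 0 0 0.025;0 -1.9 0 0 0 0.025;0 -1.9 0 0 0 0.025;0 -1.9 0 0 0 0.025;0 -1 0 0 0 0.013;0 0 0 0 0 0")

```text
clock: 21.52
tcp_pos: [0.4684, -0.1266, 0.0358]
tcp_rot: [[0.936, 0.353, -0.0], [0.353, -0.936, 0.0], [-0.0, -0.0, -1.0]]
wrist_force: [0.9, -0.9, -0.2]
opening: 0.0003
gripper_force: 0.4
```

Request:
jog_arm(steps="0 -1 0 0 0 0.013;0 -1 0 0 0 0.013;0 0 0 0 0 0")

```text
clock: 21.9
tcp_pos: [0.4677, -0.1247, 0.0358]
tcp_rot: [[0.945, 0.328, -0.0], [0.328, -0.945, 0.0], [-0.0, -0.0, -1.0]]
wrist_force: [0.3, -1.4, 0.4]
opening: -0.0001
gripper_force: 0.5
```

```bash
python3 st2.py
```

```text
21.9 [ 0.4677 -0.1247  0.0358] yaw 19.17 r 0.075 ang -161.18 F [ 0.3 -1.4  0.4] q [-0.51  0.26  1.96  0.    0.91  0.73]
```

Not yet at the stop, so I'll creep on until the force rises.

Request:
jog_arm(steps="0 -1 0 0 0 0.013;0 -1 0 0 0 0.013;0 0 0 0 0 0")

```text
clock: 22.28
tcp_pos: [0.4672, -0.123, 0.0359]
tcp_rot: [[0.953, 0.304, 0.0], [0.304, -0.953, -0.0], [0.0, 0.0, -1.0]]
wrist_force: [0.2, -1.6, 1.3]
opening: -0.0001
gripper_force: 0.9
```

Request:
jog_arm(steps="0 -1 0 0 0 0.013;0 -1 0 0 0 0.013;0 0 0 0 0 0")

```text
clock: 22.65
tcp_pos: [0.4667, -0.1213, 0.0359]
tcp_rot: [[0.96, 0.279, 0.0], [0.279, -0.96, -0.001], [0.0, 0.001, -1.0]]
wrist_force: [0.2, -3.3, -0.3]
opening: -0.0
gripper_force: 2.0
```

Request:
jog_arm(steps="0 -1 0 0 0 0.006;0 -1 0 0 0 0.006;0 0 0 0 0 0")

```text
clock: 23.02
tcp_pos: [0.4664, -0.1198, 0.036]
tcp_rot: [[0.964, 0.267, 0.001], [0.267, -0.964, -0.001], [0.001, 0.002, -1.0]]
wrist_force: [1.5, -6.7, 0.1]
opening: 0.0004
gripper_force: 3.0
```

The force rises by about 1.7 N/mm, which matches the sprung bar on its stop. I'll back off, lift and check.

Request:
jog_arm(steps="0 2 0 0 0 0;0 3 0 0 0 0;0 8 0 0 0 0;0 15 0 0 0 0;0 0 -20 0 0 0;0 0 -40 0 0 0;0 0 -40 0 0 0;0 0 -40 0 0 0;0 0 -40 0 0 0;-30 30 0 0 0 0;-40 40 0 0 0 0;-40 40 0 0 0 0;-40 40 0 0 0 0;0 0 0 0 0 0;0 0 0 0 0 0")

```text
clock: 24.9
tcp_pos: [0.3689, -0.3307, 0.2155]
tcp_rot: [[0.964, 0.266, -0.0], [0.266, -0.964, 0.001], [0.0, -0.001, -1.0]]
wrist_force: [-0.4, -0.2, -0.5]
opening: -0.0001
gripper_force: 0.0
```

Run:
```python
from workcell import r,cams
from h import *
s=r.state();print(s["clock"],s["tcp_pos"],s["wrist_force"])
d=cams.read_camera("top")
cv2.imwrite("pics/t7.png",cv2.resize(d["img"][160:310,205:405],None,fx=4,fy=4,interpolation=2)[:,:,::-1])
```

```text
24.9 [ 0.36889351 -0.33073619  0.21554735] [-0.42024609 -0.22815184 -0.47450021]
```

View pics/t7.png

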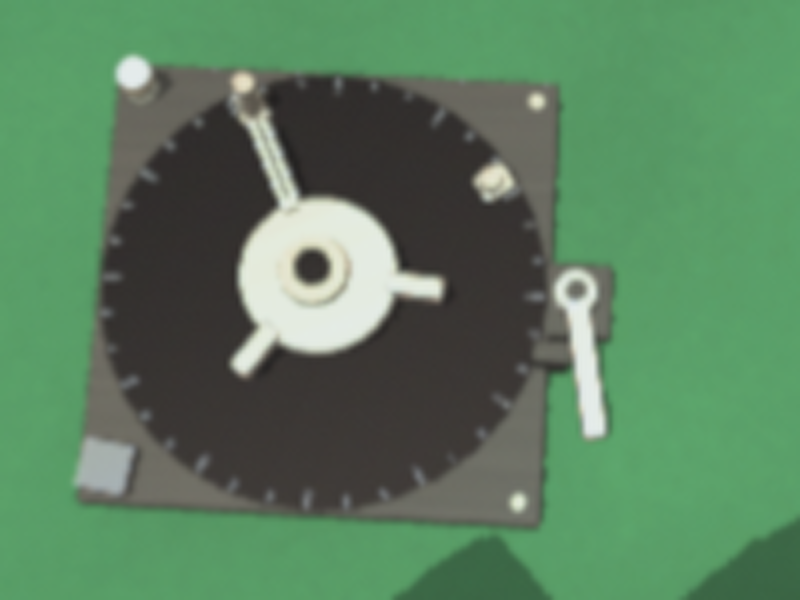

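The picture shows the pointer at the tall post (pointer end (258,112), post top (243,82)) and the puck still in the middle. The lever now runs from (577,291) to (594,437), beside the stop block. I'll check the angles.

Run:
```python
from workcell import cams
from h import *
d=cams.read_camera("top")
f=lambda u,v,z:onz(d,[((u+.5)/4-.5+205,(v+.5)/4-.5+160)],[z])[0]
e=f(594,437,.047)-f(577,291,.047);a=np.degrees(np.arctan2(e[1],e[0]));print("lever",np.hypot(*e[:2]),a,"clamp rad",np.radians((-97.3-a)%360))
e=f(259,113,.063)-f(319,274,.057);print("pointer",np.hypot(*e[:2]),np.degrees(np.arctan2(e[1],e[0])))
```

```text
lever 0.09502132901078857 -178.50059128440594 clamp rad 1.417217672479095
pointer 0.11344236669198761 16.640340340335197
```

The clamp reads about 1.4 rad, so it is on its stop. Nothing has touched the wheel since the close check, so I'll hand in.

```bash
python3 -c "
from workcell import r
print(r.finish_job())"
```

```text
the job is handed in; nothing more can be done
None
```

I pushed the wheel's long arm round until it pointed at the tall post (within about 0.2° in a close camera check), then pushed the clamp lever against its stop (about 1.4 rad), left the puck in the middle, and handed the job in at about 25 s.

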